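# Fold back the jig's dust cover and set a blank against its flip stop

## Robot

A 6-joint arm with a two-finger parallel gripper is mounted at the origin on a cart in front of the work surface, level with it; the furniture and walls round the work are solid. World frame = base frame: x ahead of the robot, y to its left, z up, the work surface at z = 0. Lengths are in m, angles in rad, forces in N, time in s.
With the tool pointing down it reaches from about 0.35 to 0.875 m from the base axis. Payload 15.5 kg.
Tool frame: the origin (TCP) lies midway between the tips of the shut fingers; the grasp point (between the pads) lies 19 mm behind it; z points along the fingers, y is the line along which they close (so a half turn about z gives the same grasp; the last joint's range is limited). The gripper opens to 85 mm and grips with 20 to 120 N. Pads are 22 mm wide; open, the fingers measure 114 mm over their backs; the gripper's body (76 mm by 85 mm) begins 54 mm behind the grasp point. The pads swing forward as they close: fully open they stand 13 mm farther back than shut.
Start: joints at [-1.397, 0.494, 1.345, -0, 1.302, -0.096], TCP at [0.167, -0.602, 0.209] pointing down, gripper open.
Joint ranges: [-2.91, 2.91], [-0.82, 2.16], [0.22, 2.67], [-1.22, 4.37], [0.12, 2.79], [-3.08, 3.08]. Speed limits (rad/s): [1.89, 1.89, 2.57, 3.01, 3.01, 3.01].

## Interface

Orientations are given as a unit quaternion [w, x, y, z].
In Python, from bench import ctrl gives the robot as it stands.
- The arm moves only by the tool servo_tool, never from a script. Its argument "rows" is a list of rows, each a list of 5 numbers: the shift along the tool's x, y, z in m, then the turn about the tool's z in degrees, then the closure in counts, from 0 (fully open) to 255 (shut). A call has 1 to 20 rows; each row is the pose to reach, as a shift and turn from the pose commanded when the call began, along the tool's axes at that moment; what a row does not reach only later rows make up. A row lasts 1/8 s, in which the tool goes at most 62.5 mm and 10.7 degrees, less where a joint would pass 70% of its speed; a pose out of reach is approached as far as the arm can. A call with a gripper value outside its range is refused whole. The fingers move at their own pace and stop on an object; "grip_force" is the grip in N (left out, the last holds). Time passes only in rows, so rows that repeat a pose let the fingers close. It gives the time, the measured TCP pose, the force, the opening and the grip force at its end, in the units of the state.
- ctrl.get_obs(): the state, without advancing time (a new reading comes with each control period).
- ctrl.snapshot(name): name is "scene" or "top"; returns the picture (480x640x3 uint8, red, green, blue); there is no depth.
- ctrl.camera_info(name): a dict with "intrinsics" (3x3 intrinsics, pixels), "position" and "orientation" of the camera in the world. Camera axes: x right, y up, looking along -z (the intrinsics and any distortion apply to the point x, -y, -z); pixel columns grow to the right and rows downward; lengths in m; the calibration is good to about 2 mm. A picture is of the moment at which its call begins. camera_info takes no time and is no camera call.
- ctrl.sign_off(): hands the job in; it is judged then, once.
The state is a dict: "time": time; "joints": joint angles; "dq": joint speeds; "joint_torque": joint torques, N m; "position": TCP position; "eef_rot": TCP orientation; "ft_force": force on the tool from outside, world axes, zero at the start; "moment": the same for the moment, N m; "finger_gap": finger opening in m; "grasp_force": force on a finger pad.
Only numpy, scipy, OpenCV 4.12 (cv2) and the standard library are available. Lean on these libraries where they do the work, as an engineer would, in place of code of your own. Each camera call takes 0.05 s, during which the arm holds its last target. There are 200 camera calls.

## Task

Push the jig's orange bifold dust cover along by its black bar until its two panels stand folded flat against each other. Then flip the red stop flag over so that it lies down across the channel, and finally slide the wooden blank along the channel until its end rests against the flag. Leave the cover folded and the flag down, and do not disturb the things standing round the jig.

Things in the scene. Friction and masses are not known exactly. Their poses are not given: they have to be found in the camera images.
- jig: Marking jig fixed to the table: grey base 200 (x) x 430 (y) x 16 mm, origin at the centre of its underside. Its channel runs along y at x = 0, 47 mm wide between fences 10 mm high above the bed (bed top z = 16 mm). The cover's end bracket stands at y = +205..213 mm, its guide track along the far edge (x = +91..101, y = -40..215 mm, up to z = 107 mm). The near (-x) side is open.
- cover (a joint): Angle (rad) of the cover's inner panel above level: starts at about 0.3 to 0.55 as a low tent; 1.571 (its stop) = both panels upright, folded flat against each other. They always form an even tent, free edge at jig y = 200 - 170 cos(angle) mm. Hinges are stiff: it stays where it is left; the bar takes 1 to 5 N to move.
- cover_hinge (a point): Middle of the hinge line (along jig x) of the inner panel on the jig: jig (0, 200, 96 mm). Two orange panels with dark frames, each 170 mm wide (jig x), 85 mm long, 5 mm thick; the outer one is hinged to the inner one, its free edge guided at z = 96 mm. Folded, they stand up to z = 181 mm here.
- bar_mid (a point): Middle of the -y face of the black bar that leads the cover's free edge; push here towards jig +y. Bar 170 mm long (jig x), 12 mm thick (y), 16 mm high (jig z = 90 to 106 mm); it stays level. This face is 58 mm ahead of the free edge, on two arms: at jig y = 142 - 170 cos(cover angle) mm, so +142 mm when fully folded.
- flag (a joint): Angle (rad) of the red stop flag: 0 = down across the channel, 1.571 = upright; starts leaning outward, to jig -x, at 1.75 to 2.0 (2.0 is its stop), under the cover. Push its outer face (looking to jig -x) towards +x until it is well past upright: it then falls down by its own weight and stays.
- flag_pin (a point): Middle of the flag's hinge pin, which runs along jig y: jig (-34, 70, 42 mm), held by two cheeks at y = 56 and 84 mm, up to z = 48 mm. The flag's outer face lies 3 mm from the pin's axis.
- flag_tip (a point): Middle of the flag's free end, at its outer face, 48 mm from the pin. The flag is 14 mm wide along jig y; when down it reaches to jig x = +14 mm and fills the height from 4 to 29 mm above the bed; its stop face looks to jig -y at jig y = +63 mm.
- blank: Wooden blank 44 (x) x 110 (y) x 30 mm, about 0.16 kg, loose in the channel, its long side along the channel; origin at the centre of its underside. It stands 20 mm above the fences, so it can be pushed on its -y end above them. It touches the lowered flag when its origin is at jig y = +8 mm.
- fluid_can: Yellow fluid can 29x55x118 mm standing at the back, a bystander; origin at the centre of its underside.
- tape_roll: Roll of masking tape 98 mm across, 24 mm high, lying on the right, a bystander; origin at the centre of its underside.
- mug: White mug 90x122x96 mm standing on the left, a bystander; origin at the centre of its underside.
There are look-alikes about, which are no part of the job. What is shaped like the blank but pink or turquoise is not meant.

How it is judged:
On the way, in this order (a step that is already met when the one before it is completed fails the run):
1. the cover's two panels are folded flat against each other (value of joint cover above 1.5 rad), for 0.2 s.
2. the flag lies down across the channel (value of joint flag below 0.1 rad), for 0.2 s.
3. the blank's end is against the flag (y of blank in the frame of jig above 0.005 m), for 0.2 s.
At the end, for the whole second after the job is handed in: The cover is folded up to within 0.07 rad (4 degrees) of its stop; the flag is down to within 0.1 rad; the blank lies flat on the bed between the fences, along the channel, at rest, its end within 3 mm of the flag's stop face (value of joint cover above 1.5 rad and value of joint flag below 0.1 rad and y of blank in the frame of jig between 0.005 and 0.011 m and x of blank in the frame of jig between -0.004 and 0.004 m and z of blank in the frame of jig below 0.019 m and angle between the y axis of blank and the y axis of jig, either way round below 0.08 rad and angle between blank's own z axis and vertical below 0.05 rad and linear speed of blank below 0.01 m/s); the robot touches nothing.
It fails at once if a bystander (fluid can, tape roll or mug) is moved by more than 30 mm (distance of any of fluid_can, tape_roll, mug from where it was at the start of the episode above 0.03 m).
It also fails if it takes over 45 s, if anything falls off the work surface, if the arm or the gripper's body presses on something with over 40 N, if the wrist force passes 120 N, or if a joint passes its speed limit or range.

## Working session

There is one attempt and no reset: what is moved stays moved. The work goes in short steps, Python scripts to look and compute and a tool call to move; the robot and the scene stay as the last step left them, time stands still between calls to the robot, and variables do not carry over. Pictures are saved under pics/ and viewed, at most 10 in all, crops included, and the job is handed in when it is done.

Besides the shell and the picture viewer there is one more tool, called after "Call:" as name([rows], argument=value, ...), one row to a line, values as JSON. servo_tool: Moves the arm, as the interface text tells. Its arguments: {"type":"object","properties":{"rows":{"type":"array","items":{"type":"array","items":{"type":"number"}}},"grip_force":{"type":"number"}},"required":["rows"]}

```bash
mkdir -p pics; python3 - <<'E'
from bench import ctrl
import cv2
for n in("scene","top"):
    cv2.imwrite(f"pics/{n}0.png",ctrl.snapshot(n)[:,:,::-1]); print(n,ctrl.camera_info(n))
print(ctrl.get_obs())
E
```

```text
scene {'intrinsics': array([[508.15964081,   0.        , 308.21327869],
       [  0.        , 508.15964081, 240.74609556],
       [  0.        ,   0.        ,   1.        ]]), 'position': array([0.03661417, 0.99749012, 0.96743827]), 'orientation': array([-0.20581876, -0.10306124,  0.42056513,  0.87757734])}
top {'intrinsics': array([[493.3069464 ,   0.        , 319.34446195],
       [  0.        , 493.3069464 , 236.29973153],
       [  0.        ,   0.        ,   1.        ]]), 'position': array([0.41855586, 0.03356662, 1.33970486]), 'orientation': array([-0.70365271, -0.02168162,  0.03770107,  0.70921181])}
{'time': 0.1, 'joints': array([-1.39650819e+00,  4.94104681e-01,  1.34603662e+00, -1.15728411e-05,
        1.30253011e+00, -9.55002991e-02]), 'dq': array([ 0.00080105, -0.00268783, -0.00213194, -0.00187789,  0.00096262,
       -0.00057159]), 'joint_torque': array([ 1.37959218e-03, -8.83589387e+01, -3.84562826e+01, -1.66785412e-05,
        5.27836688e-03,  2.01873922e-05]), 'position': array([ 0.16651953, -0.602056  ,  0.20888111]), 'eef_rot': array([-5.38744058e-04,  9.90915212e-01,  1.34486992e-01, -2.68171789e-05]), 'ft_force': array([ 0.82306986, -0.5920196 , -0.78752585]), 'moment': array([-0.05080849,  0.00698031, -0.01180718]), 'grasp_force': 0.0, 'finger_gap': 0.0852292617446375}
```

View pics/scene0.png

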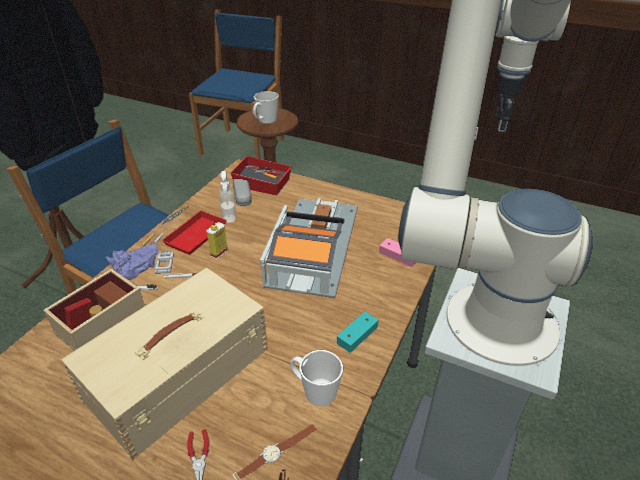

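View pics/top0.png

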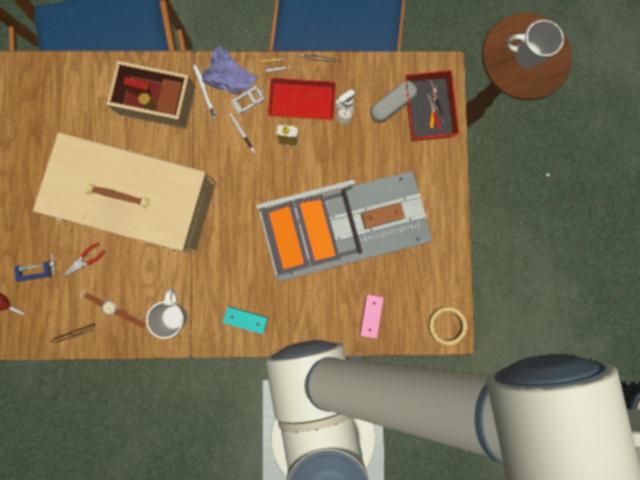

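The top picture shows the jig at about (345,225), with the orange panels at (285,238) and (318,228), the bar at (350,222) and the wooden blank at (383,215). The look-alikes are the turquoise block (246,320) and the pink block (372,316). I choose the brown block in the channel and will check it in a crop.

```bash
python3 - <<'E'
import cv2
a=cv2.imread("pics/top0.png")[165:285,250:440]
cv2.imwrite("pics/c1.png",cv2.resize(a,None,fx=4.2,fy=4.2,interpolation=cv2.INTER_CUBIC))
E
```

```text
(no output)
```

View pics/c1.png

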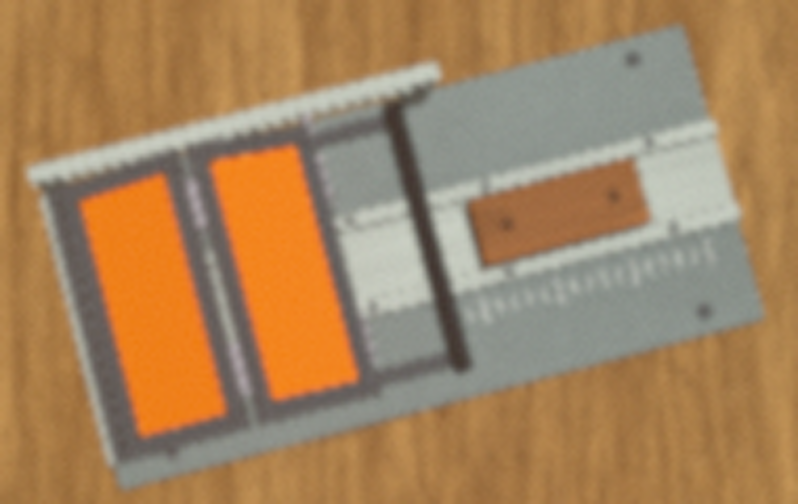

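The crop confirms the brown blank in the channel, with top corners at (468,200), (640,158), (650,222) and (485,268). The base corners are at (685,25), (763,320) and (120,488). The bar's leading face runs from (408,100) to (468,368).

```bash
cat > h.py <<'E'
import numpy as np
from bench import ctrl
from scipy.spatial.transform import Rotation as R
from scipy.optimize import least_squares
def pix2w(uv,z,cam="top"):
    i=ctrl.camera_info(cam);K=i["intrinsics"];q=i["orientation"]
    r=R.from_quat([*q[1:],q[0]]).as_matrix()
    d=r@np.array([(uv[0]-K[0,2])/K[0,0],-(uv[1]-K[1,2])/K[1,1],-1]);p=i["position"]
    return p+d*(z-p[2])/d[2]
def crop(c,f=4.2,o=(250,165)): return ((c[0]+.5)/f-.5+o[0],(c[1]+.5)/f-.5+o[1])
def rot(a): return np.array([[np.cos(a),-np.sin(a)],[np.sin(a),np.cos(a)]])
E
python3 - <<'E'
from h import *
J=[(.1,-.215),(-.1,-.215),(-.1,.215)]
W=np.array([pix2w(crop(c),.016)[:2] for c in [(685,25),(763,320),(120,488)]])
print(W,np.linalg.norm(W[0]-W[1]),np.linalg.norm(W[1]-W[2]))
f=lambda p:(np.array([p[:2]+rot(p[2])@j for j in J])-W).ravel()
s=least_squares(f,[.45,0,.2]);p=s.x;print(p,s.fun)
inv=lambda w:rot(p[2]).T@(w[:2]-p[:2])
for c in [(468,200),(640,158),(650,222),(485,268)]: print("blank",inv(pix2w(crop(c),.046)))
for c in [(408,100),(468,368)]: print("bar",inv(pix2w(crop(c),.106)))
for c in [(30,180),(110,465)]: print("hinge",inv(pix2w(crop(c),.1)))
o=ctrl.get_obs();q=o["eef_rot"];print(R.from_quat([*q[1:],q[0]]).as_matrix())
np.save("jig.npy",p)
E
```

```text
[[ 0.70860094 -0.25403817]
 [ 0.51557678 -0.29972723]
 [ 0.41149914  0.11393764]] 0.19835779620191335 0.4265568886192958
[ 0.56026324 -0.06901356  0.24393156] [ 0.00062862  0.00054145 -0.00042641 -0.00207342 -0.00020222  0.00153196]
blank [ 0.0201717  -0.04446262]
blank [ 0.01909523 -0.15704301]
blank [-0.02181123 -0.15242907]
blank [-0.02412804 -0.04377131]
bar [ 0.08174066 -0.01666409]
bar [-0.08370622 -0.01021758]
hinge [0.09164706 0.21585181]
hinge [-0.08625251  0.21084474]
[[ 9.63826496e-01  2.66530384e-01 -1.98055237e-04]
 [ 2.66530441e-01 -9.63825917e-01  1.06048624e-03]
 [ 9.17610347e-05 -1.07491249e-03 -9.99999418e-01]]
```

```bash
cat >> h.py <<'E'
def go(jx,jy,z):
    p=np.load("jig.npy");o=ctrl.get_obs();q=o["eef_rot"];M=R.from_quat([*q[1:],q[0]]).as_matrix()
    w=np.array([*(p[:2]+rot(p[2])@[jx,jy]),z]);print("to",(jx,jy,z),"world",w.round(4),"tool shift",(M.T@(w-o["position"])).round(4),"turn",np.degrees(np.arctan2(M[1,0],M[0,0])-p[2]).round(2))
def st():
    p=np.load("jig.npy");o=ctrl.get_obs();print("t",o["time"],"jig",(rot(p[2]).T@(o["position"][:2]-p[:2])).round(4),o["position"][2].round(4),"Fjig",(rot(p[2]).T@o["ft_force"][:2]).round(2))
E
python3 - <<'E'
from h import *
go(0,-.06,.209);st()
E
```

```text
to (0, -0.06, 0.209) world [ 0.5748 -0.1272  0.209 ] tool shift [ 5.200e-01 -3.488e-01  3.000e-04] turn 1.48
t 0.1 jig [-0.5108 -0.4222] 0.2089 Fjig [ 0.66 -0.77]
```

Call:
servo_tool([
  [0.05, -0.035, 0, 1.5, 255],
  [0.1, -0.07, 0, 1.5, 255],
  [0.15, -0.1, 0, 1.5, 255],
  [0.2, -0.135, 0, 1.5, 255],
  [0.25, -0.17, 0, 1.5, 255],
  [0.3, -0.2, 0, 1.5, 255],
  [0.35, -0.235, 0, 1.5, 255],
  [0.4, -0.27, 0, 1.5, 255],
  [0.45, -0.3, 0, 1.5, 255],
  [0.5, -0.335, 0, 1.5, 255],
  [0.52, -0.349, 0, 1.5, 255],
  [0.52, -0.349, 0, 1.5, 255],
  [0.52, -0.349, 0, 1.5, 255],
  [0.52, -0.349, 0, 1.5, 255],
])

```text
time: 1.85
position: [0.5742, -0.1283, 0.2094]
eef_rot: [-0.0, 0.993, 0.121, -0.0]
ft_force: [-0.7, -0.2, -0.3]
finger_gap: -0.0
grasp_force: 0.0
```

```bash
python3 - <<'E'
from h import *
import cv2
go(0,-.06,.08);st()
a=ctrl.snapshot("top")[:,:,::-1][165:285,250:440];b=ctrl.snapshot("scene")[:,:,::-1][160:310,220:380]
cv2.imwrite("pics/c2.png",np.hstack([cv2.resize(x,(400,s),interpolation=cv2.INTER_CUBIC) for x,s in((a,375),(b,375))]))
E
```

```text
to (0, -0.06, 0.08) world [ 0.5748 -0.1272  0.08  ] tool shift [ 0.0009 -0.0009  0.1294] turn -0.09
t 1.85 jig [-0.0008 -0.0609] 0.2094 Fjig [-0.68 -0.01]
```

View pics/c2.png

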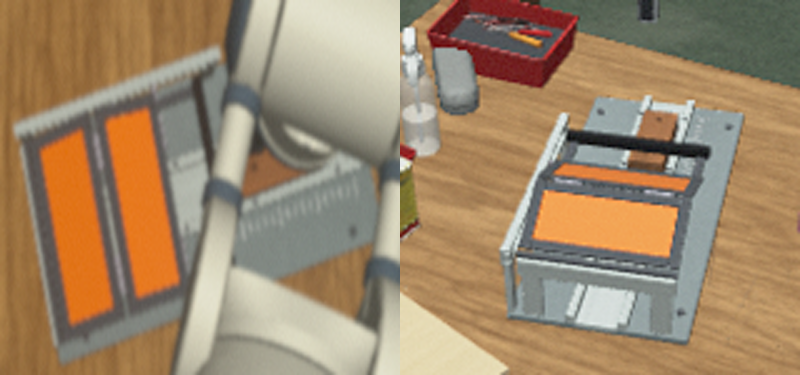

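The scene view shows the finger tip above the blank, just in front of the bar (crop pixel (650,10)). The way down is clear, so I descend and push.

Call:
servo_tool([
  [0.001, 0, 0.05, 0, 255],
  [0.001, 0, 0.1, 0, 255],
  [0.001, 0, 0.127, 0, 255],
  [0.001, -0.01, 0.127, 0, 255],
  [0.001, -0.025, 0.127, 0, 255],
  [0.001, -0.04, 0.127, 0, 255],
  [0.001, -0.055, 0.127, 0, 255],
  [0.001, -0.07, 0.127, 0, 255],
  [0.001, -0.085, 0.127, 0, 255],
  [0.001, -0.1, 0.127, 0, 255],
  [0.001, -0.1, 0.127, 0, 255],
])

```text
time: 3.32
position: [0.5516, -0.0285, 0.0834]
eef_rot: [0.0, 0.993, 0.122, 0.001]
ft_force: [-1.7, -0.2, 7.9]
finger_gap: 0.0001
grasp_force: 4.2
```

```bash
python3 - <<'E'
from h import *
go(0,.12,.082);st()
E
```

```text
to (0, 0.12, 0.082) world [0.5313 0.0474 0.082 ] tool shift [-0.0013 -0.0786  0.0014] turn 0.06
t 3.325 jig [0.0014 0.0414] 0.0834 Fjig [-1.64  0.24]
```

```bash
python3 - <<'E'
from h import *
import cv2
o=ctrl.get_obs();print(o["ft_force"],o["moment"])
b=ctrl.snapshot("scene")[:,:,::-1][140:310,220:400]
cv2.imwrite("pics/c3.png",cv2.resize(b,None,fx=3.5,fy=3.5,interpolation=cv2.INTER_CUBIC));st();print(ctrl.get_obs()["ft_force"])
E
```

```text
[-1.65285988 -0.16765944  7.91950642] [ 0.08863325  0.27946341 -0.01238735]
t 3.375 jig [0.0014 0.041 ] 0.0834 Fjig [-1.86 -0.1 ]
[-1.78231708 -0.54923983  8.66992342]
```

View pics/c3.png

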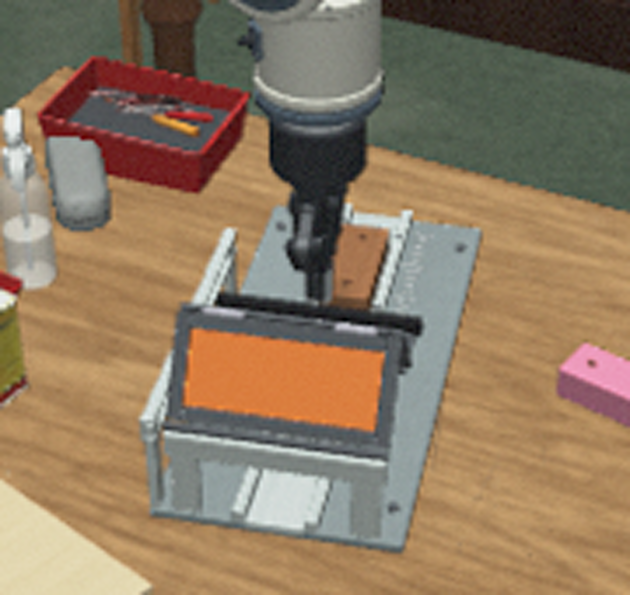

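The finger at (318,300) sits behind the bar and the cover is rising evenly. The push works, so I continue.

Call:
servo_tool([
  [-0.001, -0.012, 0, 0, 255],
  [-0.001, -0.024, 0, 0, 255],
  [-0.001, -0.036, 0, 0, 255],
  [-0.001, -0.048, 0, 0, 255],
  [-0.001, -0.06, 0, 0, 255],
  [-0.001, -0.068, 0, 0, 255],
  [-0.001, -0.075, 0, 0, 255],
  [-0.001, -0.075, 0, 0, 255],
])

```text
time: 4.38
position: [0.533, 0.0437, 0.0835]
eef_rot: [0.0, 0.993, 0.122, 0.001]
ft_force: [0.1, 0.8, 8.0]
finger_gap: 0.0001
grasp_force: 4.3
```

```bash
python3 - <<'E'
from h import *
go(0,.13,.082);st()
E
```

```text
to (0, 0.13, 0.082) world [0.5289 0.0571 0.082 ] tool shift [-0.0007 -0.0141  0.0015] turn 0.04
t 4.375 jig [0.0007 0.1159] 0.0835 Fjig [0.3 0.7]
```

Call:
servo_tool([
  [0, -0.004, 0, 0, 255],
  [0, -0.008, 0, 0, 255],
  [0, -0.012, 0, 0, 255],
  [0, -0.014, 0, 0, 255],
  [0, -0.014, 0, 0, 255],
])

```text
time: 5.0
position: [0.5296, 0.0569, 0.0834]
eef_rot: [0.0, 0.993, 0.122, 0.001]
ft_force: [-1.2, 1.8, 9.4]
finger_gap: -0.0002
grasp_force: 4.5
```

```bash
python3 - <<'E'
from h import *
import cv2
st();print(ctrl.get_obs()["ft_force"])
b=ctrl.snapshot("scene")[:,:,::-1][140:310,220:400]
cv2.imwrite("pics/c4.png",cv2.resize(b,None,fx=3.5,fy=3.5,interpolation=cv2.INTER_CUBIC))
E
```

```text
t 5.0 jig [0.0006 0.1296] 0.0834 Fjig [-0.75  2.03]
[-1.21306044  1.78492833  9.35546173]
```

View pics/c4.png

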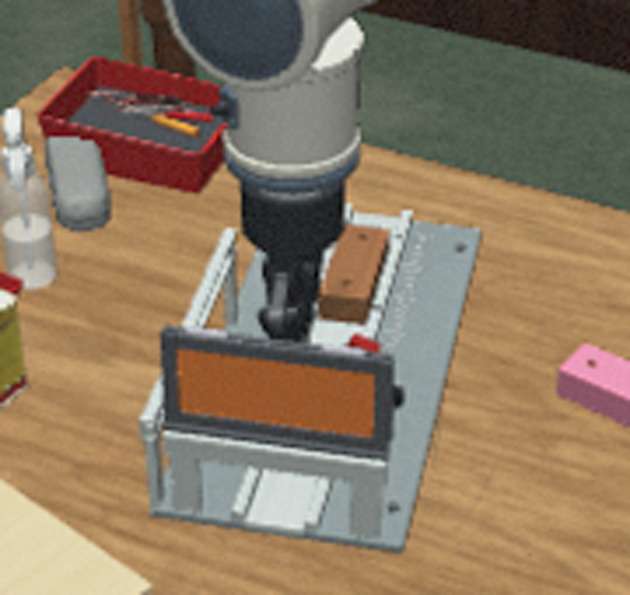

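The cover stands nearly upright and the red flag tip shows at (363,343). I push on to the stop.

Call:
servo_tool([
  [0, -0.003, 0, 0, 255],
  [0, -0.005, 0, 0, 255],
  [0, -0.005, 0, 0, 255],
])

```text
time: 5.42
position: [0.5283, 0.0617, 0.0835]
eef_rot: [0.0, 0.993, 0.122, 0.001]
ft_force: [-0.5, -0.4, 9.1]
finger_gap: 0.0001
grasp_force: 4.5
```

```bash
python3 -c "
from h import *
st()"
```

```text
t 5.425 jig [0.0006 0.1346] 0.0835 Fjig [-0.59 -0.29]
```

Call:
servo_tool([
  [0, -0.003, 0, 0, 255],
  [0, -0.005, 0, 0, 255],
  [0, -0.005, 0, 0, 255],
])

```text
time: 5.8
position: [0.5274, 0.0661, 0.0836]
eef_rot: [0.0, 0.993, 0.122, 0.001]
ft_force: [0.4, -4.5, 11.0]
finger_gap: -0.0002
grasp_force: 5.3
```

```bash
python3 -c "
from h import *
st()"
```

```text
t 5.8 jig [0.0008 0.139 ] 0.0836 Fjig [-0.74 -4.49]
```

Call:
servo_tool([
  [0, -0.002, 0, 0, 255],
  [0, -0.003, 0, 0, 255],
  [0, -0.003, 0, 0, 255],
])

```text
time: 6.18
position: [0.5271, 0.0688, 0.0837]
eef_rot: [0.001, 0.993, 0.122, 0.002]
ft_force: [1.7, -7.4, 11.2]
finger_gap: -0.0001
grasp_force: 5.7
```

```bash
python3 -c "
from h import *
st()
go(0.0,.07,.082)"
```

```text
t 6.175 jig [0.0011 0.1417] 0.0837 Fjig [-0.12 -7.55]
to (0.0, 0.07, 0.082) world [ 0.5434 -0.0011  0.082 ] tool shift [-0.0011  0.0717  0.0018] turn 0.02
```

```bash
python3 - <<'E'
from h import *
import cv2
a=ctrl.snapshot("top")[:,:,::-1][165:285,230:350];b=ctrl.snapshot("scene")[:,:,::-1][190:310,250:370]
cv2.imwrite("pics/c5.png",np.hstack([cv2.resize(x,(400,400),interpolation=cv2.INTER_CUBIC) for x in(a,b)]))
E
```

```text
(no output)
```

View pics/c5.png

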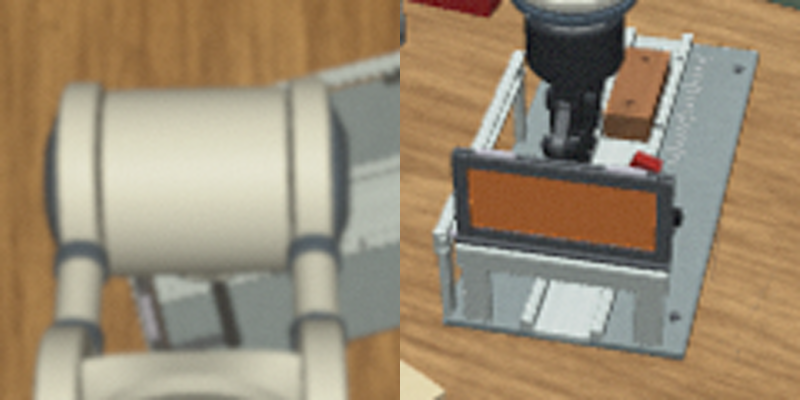

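The cover looks upright. In the top crop the bar's right edge is near (236,318) and the panel edge near (145,310). I check those against the jig.

```bash
python3 - <<'E'
from h import *
p=np.load("jig.npy");inv=lambda w:(rot(p[2]).T@(w[:2]-p[:2])).round(4)
for c,z in [((228,290),.106),((240,342),.106),((152,300),.181),((160,345),.181)]: print(inv(pix2w(crop(c,400/120,(230,165)),z)))
E
```

```text
[-0.043   0.1424]
[-0.083   0.1433]
[-0.0407  0.1953]
[-0.0728  0.1976]
```

The bar face is at jig y ≈ 0.1425 and the panels at ≈ 0.196, so the cover is folded. I ease up to unload the vertical force, then back away.

Call:
servo_tool([
  [0, 0, -0.002, 0, 255],
  [0, 0, -0.004, 0, 255],
  [0, 0.003, -0.004, 0, 255],
  [0, 0.015, -0.004, 0, 255],
  [0, 0.03, -0.004, 0, 255],
  [0, 0.07, -0.02, 0, 255],
  [0, 0.07, -0.07, 0, 255],
  [-0.05, 0.07, -0.07, 0, 255],
  [-0.11, 0.07, -0.07, 0, 255],
  [-0.11, 0.07, -0.07, 0, 255],
])

```text
time: 7.52
position: [0.4317, -0.0267, 0.1521]
eef_rot: [-0.0, 0.993, 0.121, -0.002]
ft_force: [1.1, -0.0, -0.1]
finger_gap: 0.0003
grasp_force: 0.0
```

```bash
python3 - <<'E'
from h import *
import cv2
st();go(-.11,.07,.068)
a=ctrl.snapshot("top")[:,:,::-1][165:285,250:400];b=ctrl.snapshot("scene")[:,:,::-1][190:310,250:370]
cv2.imwrite("pics/c6.png",np.hstack([cv2.resize(x,s,interpolation=cv2.INTER_CUBIC) for x,s in((a,(500,400)),(b,(300,400)))]))
E
```

```text
t 7.525 jig [-0.1145  0.0721] 0.1521 Fjig [ 1.07 -0.27]
to (-0.11, 0.07, 0.068) world [ 0.4366 -0.0277  0.068 ] tool shift [0.0048 0.0022 0.0841] turn -0.13
```

View pics/c6.png

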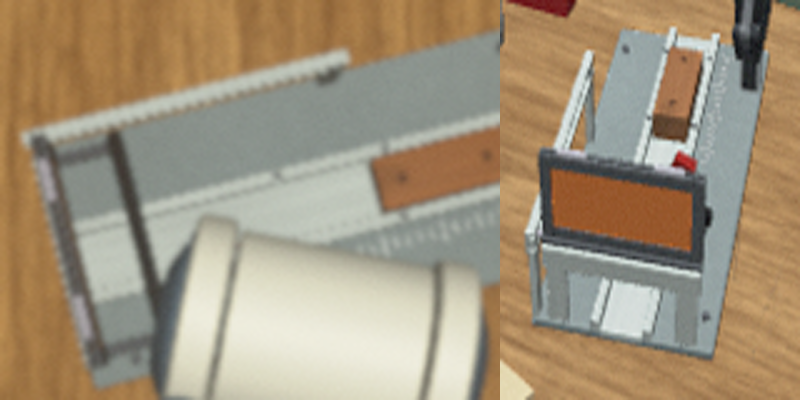

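The cover stays folded (bar at (118,140) to (150,290) in the left crop) and the red flag tip is at (685,160) on the right. Now I push the flag over.

Call:
servo_tool([
  [0.005, 0.002, 0.045, 0, 255],
  [0.005, 0.002, 0.084, 0, 255],
  [0.02, 0.002, 0.084, 0, 255],
  [0.035, 0.002, 0.084, 0, 255],
  [0.05, 0.002, 0.084, 0, 255],
  [0.062, 0.002, 0.084, 0, 255],
  [0.074, 0.002, 0.082, 0, 255],
  [0.086, 0.002, 0.08, 0, 255],
  [0.098, 0.002, 0.078, 0, 255],
  [0.108, 0.002, 0.075, 0, 255],
  [0.108, 0.002, 0.075, 0, 255],
  [0.108, 0.002, 0.02, 0, 255],
  [0.108, 0.002, -0.02, 0, 255],
  [0.108, 0.06, -0.02, 0, 255],
  [0.108, 0.12, -0.02, 0, 255],
  [0.108, 0.18, -0.02, 0, 255],
  [0.108, 0.24, -0.02, 0, 255],
  [0.114, 0.275, -0.02, 0, 255],
  [0.114, 0.275, -0.02, 0, 255],
])

```text
time: 10.0
position: [0.613, -0.2677, 0.1716]
eef_rot: [0.0, 0.993, 0.12, -0.0]
ft_force: [0.1, 0.6, -1.2]
finger_gap: -0.0001
grasp_force: 0.0
```

```bash
python3 - <<'E'
from h import *
import cv2
st();go(-.001,-.2,.034)
a=ctrl.snapshot("top")[:,:,::-1][165:285,250:400];b=ctrl.snapshot("scene")[:,:,::-1][190:310,250:370]
cv2.imwrite("pics/c7.png",np.hstack([cv2.resize(x,s,interpolation=cv2.INTER_CUBIC) for x,s in((a,(400,400)),(b,(400,400)))]))
E
```

```text
t 10.0 jig [ 0.0032 -0.2055] 0.1716 Fjig [0.2  0.59]
to (-0.001, -0.2, 0.034) world [ 0.6076 -0.2633  0.034 ] tool shift [-0.0041 -0.0055  0.1376] turn -0.17
```

View pics/c7.png

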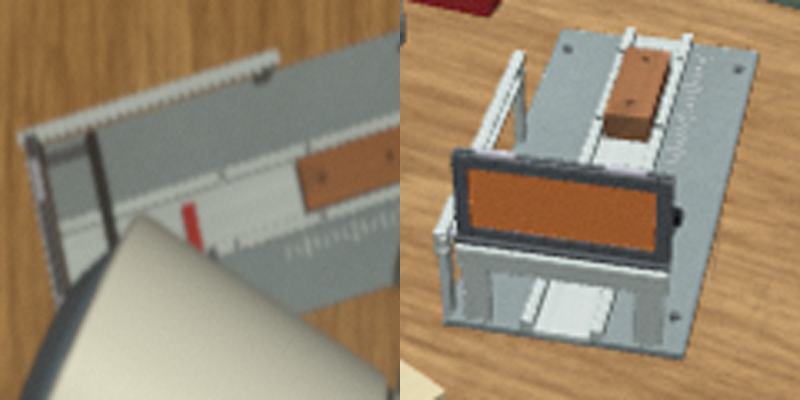

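The flag lies across the channel (red at (192,228)) and the cover is still folded. Next I lower the fingers behind the blank and push.

Call:
servo_tool([
  [-0.004, 0, 0.05, 0, 255],
  [-0.004, 0, 0.1, 0, 255],
  [-0.004, 0, 0.137, 0, 255],
  [-0.004, -0.015, 0.137, 0, 255],
  [-0.004, -0.027, 0.137, 0, 255],
  [-0.004, -0.039, 0.137, 0, 255],
  [-0.004, -0.05, 0.137, 0, 255],
  [-0.004, -0.061, 0.137, 0, 255],
  [-0.004, -0.072, 0.137, 0, 255],
  [-0.004, -0.083, 0.137, 0, 255],
  [-0.004, -0.094, 0.137, 0, 255],
  [-0.004, -0.105, 0.137, 0, 255],
  [-0.004, -0.115, 0.137, 0, 255],
  [-0.004, -0.12, 0.137, 0, 255],
  [-0.004, -0.12, 0.137, 0, 255],
])

```text
time: 11.98
position: [0.5803, -0.1495, 0.0354]
eef_rot: [0.0, 0.993, 0.122, 0.0]
ft_force: [-0.1, 0.3, -0.0]
finger_gap: 0.0001
grasp_force: 0.0
```

```bash
python3 - <<'E'
from h import *
import cv2
st();go(-.001,-.06,.035)
a=ctrl.snapshot("top")[:,:,::-1][175:275,260:410];b=ctrl.snapshot("scene")[:,:,::-1][190:290,270:370]
cv2.imwrite("pics/c8.png",np.hstack([cv2.resize(x,s,interpolation=cv2.INTER_CUBIC) for x,s in((a,(450,300)),(b,(300,300)))]))
E
```

```text
t 11.975 jig [-0.     -0.0829] 0.0354 Fjig [-0.01  0.35]
to (-0.001, -0.06, 0.035) world [ 0.5738 -0.1275  0.035 ] tool shift [-0.001  -0.0229  0.0004] turn -0.0
```

View pics/c8.png

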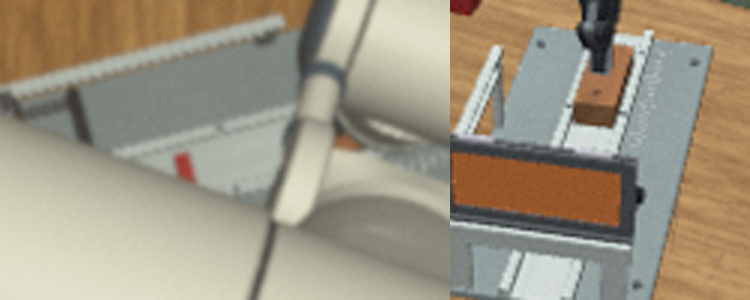

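```bash
python3 - <<'E'
from h import *
p=np.load("jig.npy")
def proj(w,cam):
    i=ctrl.camera_info(cam);K=i["intrinsics"];q=i["orientation"]
    v=R.from_quat([*q[1:],q[0]]).as_matrix().T@(np.array(w)-i["position"]);return np.round([K[0,2]+K[0,0]*v[0]/-v[2],K[1,2]+K[1,1]*v[1]/v[2]],1)
P=lambda x,y,z:proj([*(p[:2]+rot(p[2])@[x,y]),z],"scene")
print("tcp",proj(ctrl.get_obs()["position"],"scene"))
for c in (-.1,-.07,-.04,-.01): print(c,"front top corners",P(-.022,c+.055,.046),P(.022,c+.055,.046),"back",P(-.022,c-.055,.046),P(.022,c-.055,.046))
import cv2
b=ctrl.snapshot("scene")[:,:,::-1][170:250,280:360]
cv2.imwrite("pics/c9.png",cv2.resize(b,None,fx=7,fy=7,interpolation=cv2.INTER_CUBIC))
E
```

```text
tcp [319.5 219.4]
-0.1 front top corners [324.1 224.8] [309.9 223. ] back [330.9 204.5] [317.3 202.9]
-0.07 front top corners [322.2 230.8] [307.7 228.9] back [329.1 209.9] [315.4 208.2]
-0.04 front top corners [320.1 236.9] [305.5 234.9] back [327.3 215.3] [313.4 213.6]
-0.01 front top corners [318.  243.2] [303.2 241.2] back [325.4 221. ] [311.3 219.2]
```

View pics/c9.png

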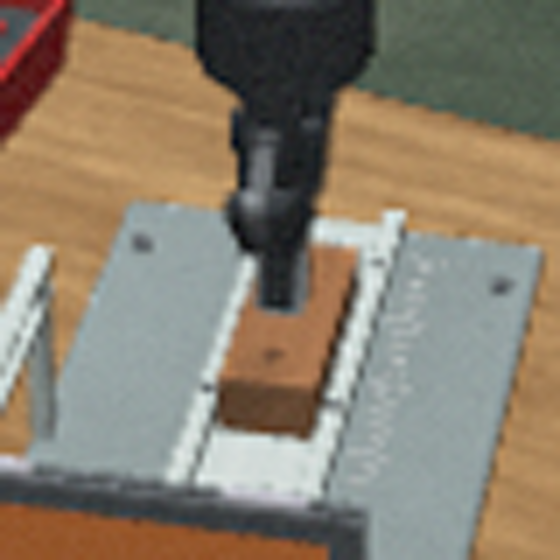

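The picture shows the finger tip at crop (285,310), hovering over the blank, which has not moved (near end still at (350,250)). So the real tip is about 20 mm higher than the reported TCP. That also explains the vertical force on the bar: the tip was dragging it from its top. I go back and come down lower.

Call:
servo_tool([
  [0, 0, -0.03, 0, 255],
  [0, 0.05, -0.03, 0, 255],
  [0, 0.1, -0.03, 0, 255],
  [0, 0.122, -0.03, 0, 255],
  [0, 0.122, 0, 0, 255],
  [0, 0.122, 0.01, 0, 255],
  [0, 0.122, 0.018, 0, 255],
  [0, 0.122, 0.018, 0, 255],
])

```text
time: 13.12
position: [0.6097, -0.2677, 0.0173]
eef_rot: [-0.0, 0.993, 0.122, -0.0]
ft_force: [-0.4, 0.6, 0.1]
finger_gap: 0.0001
grasp_force: 0.0
```

```bash
python3 -c "
from h import *
import cv2
st()
b=ctrl.snapshot('scene')[:,:,::-1][170:250,280:360]
cv2.imwrite('pics/c10.png',cv2.resize(b,None,fx=7,fy=7,interpolation=cv2.INTER_CUBIC))
print(ctrl.get_obs()['ft_force'])"
```

```text
t 13.125 jig [-0.     -0.2047] 0.0173 Fjig [-0.28  0.68]
[ 0.71140881 -0.79487328 -0.21544236]
```

No pictures are left to view (I have gone one over the 10), so I track the blank with image code from here.

```bash
cat >> h.py <<'E'
import cv2
def blank():
    # front (+y) lower end of brown blank in the scene view -> jig y at the bed, from its lowest/foremost pixels
    a=ctrl.snapshot("scene");s=a[185:265,295:345].astype(int);r,g,b=s[...,0],s[...,1],s[...,2]
    m=((r>1.6*b)&(r-g>25)&(r<190)&(g>0.35*r)&(g<0.75*r)).astype(np.uint8)
    n,l,stt,c=cv2.connectedComponentsWithStats(m)
    k=[(stt[i].tolist(),c[i].round(1).tolist()) for i in range(1,n) if stt[i,4]>60]
    print("brown",[((x[0]+295,x[1]+185,x[2],x[3],x[4]),(c[0]+295,c[1]+185)) for x,c in k])
    red=((r>140)&(g<60)&(b<70));ys,xs=np.nonzero(red);print("red",len(ys),(xs.mean()+295,ys.mean()+185) if len(ys) else None)
E
python3 -c "
from h import *
blank()"
```

```text
brown [((312, 204, 19, 28, 340), (320.7, 217.4)), ((295, 244, 32, 21, 552), (310.5, 253.9))]
red 0 None
```

Call:
servo_tool([
  [0, 0, 0.004, 0, 255],
  [0, -0.015, 0.004, 0, 255],
  [0, -0.027, 0.004, 0, 255],
  [0, -0.039, 0.004, 0, 255],
  [0, -0.05, 0.004, 0, 255],
  [0, -0.061, 0.004, 0, 255],
  [0, -0.07, 0.004, 0, 255],
  [0, -0.07, 0.004, 0, 255],
])

```text
time: 14.22
position: [0.5927, -0.1995, 0.0134]
eef_rot: [-0.0, 0.993, 0.122, -0.0]
ft_force: [-0.3, -0.3, -0.9]
finger_gap: 0.0003
grasp_force: 0.0
```

```bash
python3 -c "
from h import *
st();blank();print(ctrl.get_obs()['ft_force'])"
```

```text
t 14.225 jig [-1.000e-04 -1.345e-01] 0.0134 Fjig [-0.33 -0.23]
brown [((309, 210, 20, 29, 369), (318.3, 223.5)), ((295, 244, 32, 21, 552), (310.5, 253.9))]
red 0 None
[-0.29159386 -0.10083592  0.13296266]
```

The blank moves, with its brown box now 6 px further along. I continue towards the flag.

Call:
servo_tool([
  [0, -0.01, 0, 0, 255],
  [0, -0.02, 0, 0, 255],
  [0, -0.03, 0, 0, 255],
  [0, -0.04, 0, 0, 255],
  [0, -0.05, 0, 0, 255],
  [0, -0.06, 0, 0, 255],
  [0, -0.066, 0, 0, 255],
  [0, -0.068, 0, 0, 255],
  [0, -0.068, 0, 0, 255],
])

```text
time: 15.4
position: [0.5764, -0.1341, 0.0134]
eef_rot: [-0.0, 0.993, 0.122, -0.0]
ft_force: [0.4, 0.7, -0.8]
finger_gap: 0.0002
grasp_force: 0.0
```

```bash
python3 -c "
from h import *
st();blank();o=ctrl.get_obs();print(o['ft_force'],o['moment'])"
```

```text
t 15.4 jig [-0.0001 -0.0671] 0.0134 Fjig [0.55 0.6 ]
brown [((306, 222, 19, 18, 236), (315.3, 230.8)), ((295, 244, 32, 21, 552), (310.5, 253.9))]
red 0 None
[ 0.61794109  0.12924305 -1.12369049] [-0.01706477  0.06403936  0.0305572 ]
```

Call:
servo_tool([
  [0, -0.002, 0, 0, 255],
  [0, -0.004, 0, 0, 255],
  [0, -0.006, 0, 0, 255],
  [0, -0.007, 0, 0, 255],
  [0, -0.008, 0, 0, 255],
  [0, -0.008, 0, 0, 255],
])

```text
time: 16.2
position: [0.5745, -0.1264, 0.0134]
eef_rot: [-0.0, 0.993, 0.122, -0.0]
ft_force: [-1.1, -0.6, 0.4]
finger_gap: 0.0002
grasp_force: 0.0
```

```bash
python3 -c "
from h import *
st();blank()"
```

```text
t 16.2 jig [-0.0001 -0.0591] 0.0134 Fjig [-1.25 -0.35]
brown [((306, 224, 18, 16, 210), (315.0, 231.6)), ((295, 244, 32, 21, 552), (310.5, 253.9))]
red 0 None
```

Call:
servo_tool([
  [0, -0.001, 0, 0, 255],
  [0, -0.002, 0, 0, 255],
  [0, -0.003, 0, 0, 255],
  [0, -0.003, 0, 0, 255],
])

```text
time: 16.75
position: [0.5752, -0.1249, 0.0138]
eef_rot: [0.001, 0.993, 0.122, 0.001]
ft_force: [4.0, -11.3, -0.5]
finger_gap: -0.0003
grasp_force: 5.4
```

```bash
python3 -c "
from h import *
st();blank()"
```

```text
t 16.75 jig [ 0.001  -0.0578] 0.0138 Fjig [  1.11 -11.96]
brown [((306, 224, 18, 16, 214), (314.9, 231.5)), ((295, 244, 32, 21, 552), (310.5, 253.9))]
red 0 None
```

There is firm contact at TCP y ≈ -0.058, as predicted. I retreat and check from above by code.

Call:
servo_tool([
  [0, 0.005, 0, 0, 255],
  [0, 0.03, 0, 0, 255],
  [0, 0.06, 0, 0, 255],
  [0, 0.06, -0.06, 0, 255],
  [0, 0.06, -0.12, 0, 255],
  [0, 0.06, -0.17, 0, 255],
  [-0.02, 0.12, -0.17, 0, 255],
  [-0.04, 0.18, -0.17, 0, 255],
  [-0.06, 0.24, -0.17, 0, 255],
  [-0.08, 0.3, -0.17, 0, 255],
  [-0.1, 0.36, -0.17, 0, 255],
  [-0.12, 0.42, -0.17, 0, 255],
  [-0.12, 0.42, -0.17, 0, 255],
  [-0.12, 0.42, -0.17, 0, 255],
])

```text
time: 18.55
position: [0.5578, -0.5609, 0.1828]
eef_rot: [-0.0, 0.993, 0.121, -0.0]
ft_force: [0.3, -0.2, 0.2]
finger_gap: 0.0001
grasp_force: 0.0
```

```bash
python3 - <<'E'
from h import *
st();blank()
p=np.load("jig.npy");inv=lambda w:(rot(p[2]).T@(w[:2]-p[:2])).round(4)
a=ctrl.snapshot("top");cv2.imwrite("pics/top_end.png",a[:,:,::-1])
s=a[165:285,250:440].astype(int);r,g,b=s[...,0],s[...,1],s[...,2]
def rep(n,m,z):
    k,l,t,c=cv2.connectedComponentsWithStats(m.astype(np.uint8))
    for i in range(1,k):
        if t[i,4]>12:
            ys,xs=np.nonzero(l==i);rc=cv2.minAreaRect(np.c_[xs,ys].astype(np.float32))
            print(n,t[i,4],inv(pix2w((c[i][0]+250,c[i][1]+165),z)),rc, [inv(pix2w((q[0]+250,q[1]+165),z)).tolist() for q in cv2.boxPoints(rc)])
jig=np.zeros(r.shape,bool)
for y in range(r.shape[0]):
    for x in range(r.shape[1]):
        q=inv(pix2w((x+250,y+165),.046));jig[y,x]=abs(q[0])<.032 and abs(q[1])<.19
rep("brown",jig&(r-b>50)&(g<.65*r)&(g>.4*r),.046)
rep("red",jig&(r>120)&(g<.4*r),.045)
E
```

```text
t 18.55 jig [-0.1212 -0.4767] 0.1828 Fjig [ 0.25 -0.25]
brown [((306, 224, 18, 16, 207), (314.9, 231.8)), ((295, 244, 32, 21, 552), (310.5, 253.9))]
red 0 NoneTraceback (most recent call last):
  File "<stdin>", line 15, in <module>
  File "h.py", line 6, in pix2w
    i=ctrl.camera_info(cam);K=i["intrinsics"];q=i["orientation"]
ValueError: time passes only in moves, steps and waits
```

```bash
python3 - <<'E'
import functools,h
from h import *
h.ctrl=type("C",(),{"camera_info":staticmethod(functools.lru_cache(None)(ctrl.camera_info))})
p=np.load("jig.npy");inv=lambda w:(rot(p[2]).T@(w[:2]-p[:2])).round(4)
s=cv2.imread("pics/top_end.png")[165:285,250:440,::-1].astype(int);r,g,b=s[...,0],s[...,1],s[...,2]
J=np.array([[inv(h.pix2w((x+250,y+165),.046)) for x in range(190)] for y in range(120)])
def rep(n,m,z):
    k,l,t,c=cv2.connectedComponentsWithStats(m.astype(np.uint8))
    for i in range(1,k):
        if t[i,4]>12:
            ys,xs=np.nonzero(l==i);q=J[l==i]
            rc=cv2.minAreaRect(q.astype(np.float32)*1000);print(n,t[i,4],"mean",q.mean(0).round(4),rc,"y range",np.percentile(q[:,1],[1,99]))
jig=(abs(J[...,0])<.032)&(abs(J[...,1])<.19)
rep("brown",jig&(r-b>50)&(g<.65*r)&(g>.4*r),.046)
rep("red",jig&(r>120)&(g<.4*r),.045)
d=(s.max(2)<75)&(abs(J[...,0])<.06)&(J[...,1]>.1)&(J[...,1]<.3)
print("dark y hist",np.histogram(J[d][:,1],np.arange(.1,.3,.01)))
E
```

```text
brown 33 mean [-0.006   0.0635] ((-8.807897567749023, 63.27963638305664), (42.58735275268555, 13.16214370727539), 10.209924697875977) y range [0.05912  0.072276]
red 52 mean [-0.0104  0.0699] ((-11.408856391906738, 69.58495330810547), (8.971189498901367, 40.99552536010742), 89.47434997558594) y range [0.065355 0.074049]
dark y hist (array([ 0,  0,  0,  0, 79, 45,  0,  0,  0,  0,  0,  0,  0,  0,  0,  0,  0,
        0,  0]), array([0.1 , 0.11, 0.12, 0.13, 0.14, 0.15, 0.16, 0.17, 0.18, 0.19, 0.2 ,
       0.21, 0.22, 0.23, 0.24, 0.25, 0.26, 0.27, 0.28, 0.29]))
```

```bash
python3 - <<'E'
import functools,h
from h import *
h.ctrl=type("C",(),{"camera_info":staticmethod(functools.lru_cache(None)(ctrl.camera_info))})
p=np.load("jig.npy");inv=lambda w:(rot(p[2]).T@(w[:2]-p[:2])).round(4)
s=cv2.imread("pics/top_end.png")[165:285,250:440,::-1].astype(int);r,g,b=s[...,0],s[...,1],s[...,2]
J=np.array([[inv(h.pix2w((x+250,y+165),.046)) for x in range(190)] for y in range(120)])
for y in np.arange(-.08,.09,.01):
    m=(abs(J[...,0])<.008)&(abs(J[...,1]-y)<.004);print(round(y,3),s[m].mean(0).round())
m=(abs(J[...,0])<.04)&(abs(J[...,1])<.08)&(r-b>35);q=J[m]
rc=cv2.minAreaRect(q[q[:,1]<.058].astype(np.float32)*1000);print(rc,q[q[:,1]<.058].mean(0),m.sum())
E
```

```text
-0.08 [183. 189. 179.]
-0.07 [183. 189. 178.]
-0.06 [183. 189. 178.]
-0.05 [177. 178. 165.]
-0.04 [149. 102.  67.]
-0.03 [136.  92.  60.]
-0.02 [147.  98.  63.]
-0.01 [150. 101.  63.]
-0.0 [150. 100.  63.]
0.01 [150. 101.  63.]
0.02 [150. 101.  63.]
0.03 [149. 100.  63.]
0.04 [135.  91.  59.]
0.05 [138.  93.  60.]
0.06 [140.  85.  56.]
0.07 [162.  53.  46.]
0.08 [163. 152. 143.]
((-0.23537445068359375, 5.578502655029297), (43.797969818115234, 104.52208709716797), 0.5509061217308044) [-0.00028685  0.0058867 ] 801
```

The blank spans about -47 to +63 mm with no gap to the red flag, at x ≈ 0 and yaw 0.5°. The bar is at 142 mm, so the cover is still folded, and the flag is down. I hand it in.

```bash
python3 -c "
from bench import ctrl
print(ctrl.sign_off())"
```

```text
the job is handed in; nothing more can be done
None
```

The job is handed in: by the last measurements the cover is folded, the flag is down and the blank rests against it, with the arm clear; I did not re-measure the bystanders, the hand-in gave no verdict, and I viewed 11 pictures, one over the limit of 10.

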